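# Fold down the lid clips round the rim of a serving pot

## Task

Lock the lid of the big pot for transport: start at the clip beside the steam vent and run your fingertips lightly clockwise (seen from above) along the rim, just above the lid, so that the six standing clips are pushed over one after another, in order, and all lie down flat. Lift nothing, and leave the pot, the small dishes on its lid and everything around it where they are.

Things in the scene. Friction and masses are not known exactly. Their poses are not given: they have to be found in the camera images.
- pot: wide low metal pot with its lid on, loose on the table, about 3 kg, turned any way; wall 250 mm across, flat lid 290 mm across, upper face 100 mm above the table; origin: centre of its underside, z up. Six black clips stand on the lid on a circle of 122 mm radius about its axis, at +62.5 (first), 37.5, 12.5, -12.5, -37.5, -62.5 degrees from its own x (counterclockwise +); loop handles below the lid on its +y, -y sides
- vent_top (a point): top centre of the black round steam vent on the lid, 24 mm wide, 16 mm high, 72 mm from the pot's axis at +72.5 degrees from the pot's x, just inboard of the first clip
- clip1_hinge (a point): hinge point of clip 1 (the first, next to the vent), on the clip circle, 5 mm above the lid's upper face, midway along the hinge pin; the hinge pin lies level and points to the pot's axis. Hinge lugs rise 8 mm above the lid
- clip1 (a joint): fold angle of clip 1, a black paddle 42 mm long, 18 mm wide, 5 mm thick (8 mm at its tip): 0 = leaning 10 degrees back (counterclockwise along the rim) from upright, against its stop; 1.745 = flat, pointing clockwise (from above) along the rim, its top 7 to 9 mm above the lid. It folds only that way, under 1 N at the tip, and stays where it is left
- clip2_hinge (a point): hinge point of clip 2, on the clip circle, 5 mm above the lid's upper face, midway along the hinge pin; the hinge pin lies level and points to the pot's axis. Hinge lugs rise 8 mm above the lid
- clip2 (a joint): fold angle of clip 2, a black paddle 42 mm long, 18 mm wide, 5 mm thick (8 mm at its tip): 0 = leaning 10 degrees back (counterclockwise along the rim) from upright, against its stop; 1.745 = flat, pointing clockwise (from above) along the rim, its top 7 to 9 mm above the lid. It folds only that way, under 1 N at the tip, and stays where it is left
- clip3_hinge (a point): hinge point of clip 3, on the clip circle, 5 mm above the lid's upper face, midway along the hinge pin; the hinge pin lies level and points to the pot's axis. Hinge lugs rise 8 mm above the lid
- clip3 (a joint): fold angle of clip 3, a black paddle 42 mm long, 18 mm wide, 5 mm thick (8 mm at its tip): 0 = leaning 10 degrees back (counterclockwise along the rim) from upright, against its stop; 1.745 = flat, pointing clockwise (from above) along the rim, its top 7 to 9 mm above the lid. It folds only that way, under 1 N at the tip, and stays where it is left
- clip4_hinge (a point): hinge point of clip 4, on the clip circle, 5 mm above the lid's upper face, midway along the hinge pin; the hinge pin lies level and points to the pot's axis. Hinge lugs rise 8 mm above the lid
- clip4 (a joint): fold angle of clip 4, a black paddle 42 mm long, 18 mm wide, 5 mm thick (8 mm at its tip): 0 = leaning 10 degrees back (counterclockwise along the rim) from upright, against its stop; 1.745 = flat, pointing clockwise (from above) along the rim, its top 7 to 9 mm above the lid. It folds only that way, under 1 N at the tip, and stays where it is left
- clip5_hinge (a point): hinge point of clip 5, on the clip circle, 5 mm above the lid's upper face, midway along the hinge pin; the hinge pin lies level and points to the pot's axis. Hinge lugs rise 8 mm above the lid
- clip5 (a joint): fold angle of clip 5, a black paddle 42 mm long, 18 mm wide, 5 mm thick (8 mm at its tip): 0 = leaning 10 degrees back (counterclockwise along the rim) from upright, against its stop; 1.745 = flat, pointing clockwise (from above) along the rim, its top 7 to 9 mm above the lid. It folds only that way, under 1 N at the tip, and stays where it is left
- clip6_hinge (a point): hinge point of clip 6 (the last), on the clip circle, 5 mm above the lid's upper face, midway along the hinge pin; the hinge pin lies level and points to the pot's axis. Hinge lugs rise 8 mm above the lid
- clip6 (a joint): fold angle of clip 6, a black paddle 42 mm long, 18 mm wide, 5 mm thick (8 mm at its tip): 0 = leaning 10 degrees back (counterclockwise along the rim) from upright, against its stop; 1.745 = flat, pointing clockwise (from above) along the rim, its top 7 to 9 mm above the lid. It folds only that way, under 1 N at the tip, and stays where it is left
- ramekin_a: small white ceramic dish, 50 mm wide, 35 mm high, standing on the pot's lid inside the ring of clips; bystander; origin under its foot
- ramekin_b: second small white dish, the same, also on the lid; bystander; origin under its foot
- glass_a: clear tumbler 60 mm wide, 75 mm high, on the table left of the pot; bystander; origin under its foot
- glass_b: second tumbler, the same, right of the pot; bystander; origin under its foot
- spoon: steel spoon lying on the table to the robot's right; bystander; origin on its underside
- pitcher: steel pitcher 90 mm wide, 120 mm high, on the table to the robot's left; bystander; origin under its foot
- sauce: white sauce bottle 56 mm wide, 170 mm high, on the table to the robot's right; bystander; origin under its foot

How it is judged (in metres and radians):
On the way, in this order (a step that is already met when the one before it is completed fails the run):
1. clip 1 is folded down (value of joint clip1 above 1.4 rad), for 0.05 s.
2. clip 2 is folded down (value of joint clip2 above 1.4 rad), for 0.05 s.
3. clip 3 is folded down (value of joint clip3 above 1.4 rad), for 0.05 s.
4. clip 4 is folded down (value of joint clip4 above 1.4 rad), for 0.05 s.
5. clip 5 is folded down (value of joint clip5 above 1.4 rad), for 0.05 s.
6. clip 6 is folded down (value of joint clip6 above 1.4 rad), for 0.05 s.
At the end, for the whole second after the job is handed in: all six clips are folded to more than 1.4 rad (flat is 1.745); the pot stands level (within 0.05 rad) and at rest within 20 mm of where it stood, its first hinge within 30 mm; every bystander is within 20 mm of where it stood (value of joint each of clip1, clip2, clip3, clip4, clip5, clip6 above 1.4 rad and distance of each of pot, ramekin_a, ramekin_b, glass_a, glass_b, spoon, pitcher, sauce from where it was at the start of the episode below 0.02 m and distance of clip1_hinge from where it was at the start of the episode below 0.03 m and angle between pot's own z axis and vertical below 0.05 rad and linear speed of pot below 0.01 m/s); the robot touches nothing.
It fails at once if the pot is shoved more than 20 mm, turned so that its first hinge moves more than 30 mm, tipped or lifted (not (distance of pot from where it was at the start of the episode below 0.02 m and distance of clip1_hinge from where it was at the start of the episode below 0.03 m and angle between pot's own z axis and vertical below 0.05 rad)).
It fails at once if a bystander is moved more than 20 mm or lifted (not (distance of each of ramekin_a, ramekin_b, glass_a, glass_b, spoon, pitcher, sauce from where it was at the start of the episode below 0.02 m)).
It fails at once if the touch is not light: the fingers press on the pot, lid or clips with more than 25 N (contact force between the fingers and pot above 25 N).
It also fails if it takes over 48 s, if anything falls off the work surface, if the arm or the gripper's body presses on something with over 40 N, if the wrist force passes 120 N, or if a joint passes its speed limit or range.

## Robot

A 7-joint arm with a two-finger parallel gripper is mounted at the origin on the work surface. World frame = base frame: x ahead of the robot, y to its left, z up, the work surface at z = 0. Lengths are in mm, angles in rad, forces in N, time in s.
With the tool pointing down it reaches from about 350 to 900 mm from the base axis. Payload 19.9 kg.
Tool frame: the origin (TCP) lies on the centre line of the jaws, within the pads' length; the fingertips stand 25 mm ahead of it and the grasp point (between the pads) lies 6 mm ahead of it (robot.tip_reach is the distance from the TCP to the fingertips, in mm); y points along the fingers, x is the direction in which the jaws open and shut, and the axes are right-handed (so a half turn about y gives the same grasp; the last joint's range is limited). The gripper opens to 85 mm and grips with 20 to 120 N. Pads are 22 mm wide; open, the fingers measure 114 mm over their backs; the gripper's body (76 mm by 85 mm) begins 54 mm behind the grasp point. The pads swing forward as they close: fully open they stand 13 mm farther back than shut.
Start: joints at [-0.042, 0.417, -0.01, 1.614, 0.005, 1.111, -0.053], TCP at [624.983, 0.004, 256.26] pointing down, gripper open.
Joint ranges: [-2.81, 2.81], [-0.39, 2.02], [-1.27, 1.25], [0.06, 2.57], [-1.19, 4.33], [0.19, 2], [-2.82, 2.82]. Speed limits (rad/s): [1.89, 1.89, 2.39, 2.39, 3.01, 3.01, 3.01].

## Interface

Orientations are given as a rotation vector (axis times angle).
In Python, from workcell import sensors, imaging, hand_in, robot gives the robot as it stands.
- The arm moves only by the tool step_arm, never from a script. Its argument "rows" is a list of rows, each an object of numbers: "x", "y", "z": the shift along the world's x, y, z in m; "rx", "ry", "rz": the turn, a rotation vector about the world's x, y, z in degrees; "grip": the opening in per cent of the stroke, from 0 (shut) to 100 (fully open). A call has 1 to 12 rows; each row is the pose to reach, as a shift and turn from the pose commanded when the call began; what a row does not reach only later rows make up. A row lasts 1/10 s, in which the tool goes at most 50 mm and 8.59 degrees, less where a joint would pass 70% of its speed; a pose out of reach is approached as far as the arm can. A call with a gripper value outside its range is refused whole. The fingers move at their own pace and stop on an object; "squeeze" is the grip in N (left out, the last holds). Time passes only in rows, so rows that repeat a pose let the fingers close. It gives the time, the measured TCP pose, the force and the opening at its end, in the units of the state.
- sensors.sense(): the state, without advancing time (a new reading comes with each control period).
- imaging.read_camera(name): name is "scene" or "side" or "wrist"; returns a dict with "pixels" (384x512x3 uint8, red, green, blue), "z_map" (384x512 float32, mm along the optical axis (not along the pixel's ray), 0 where there is no reading), "K" (3x3 intrinsics, pixels), "world_to_cam" (4x4, takes a point from world to camera coordinates). Camera axes: x right, y up, looking along -z (the intrinsics and any distortion apply to the point x, -y, -z); pixel columns grow to the right and rows downward; lengths in mm; the calibration is good to about 2 mm. The wrist camera is an equidistant fisheye: a pixel r from the principal point sees the ray r / f radians off the axis. A picture is of the moment at which its call begins.
- hand_in(): hands the job in, once; it reports no verdict.
The state is a dict: "time_s": time; "q": joint angles; "joint_vel": joint speeds; "effort": joint torques, N m; "ee_pos": TCP position; "orientation": TCP orientation; "contact_force": force on the tool from outside, world axes, zero at the start; "moment": the same for the moment, N m; "gripper_width": finger opening in mm.
Only numpy, scipy, OpenCV 4.12 (cv2) and the standard library are available. Lean on these libraries where they do the work, as an engineer would, in place of code of your own. Each camera call takes 0.05 s, during which the arm holds its last target.

## Working session

There is one attempt and no reset: what is moved stays moved. The work goes in short steps, Python scripts to look and compute and a tool call to move; the robot and the scene stay as the last step left them, time stands still between calls to the robot, and variables do not carry over. Pictures are saved under pics/ and viewed, and the job is handed in when it is done.

Besides the shell and the picture viewer there is one more tool, called after "Emit:" as name([rows], argument=value, ...), one row to a line, values as JSON. step_arm: Moves the arm, as the interface text tells. Its arguments: {"type":"object","properties":{"rows":{"type":"array"},"squeeze":{"type":"number"}},"required":["rows"]}

```bash
ls; mkdir -p pics; cat > h.py <<'E'
import numpy as np, cv2
from workcell import sensors, imaging, robot
def snap(n,tag):
    d=imaging.read_camera(n); cv2.imwrite(f'pics/{tag}.png',d['pixels'][:,:,::-1]); np.savez(f'{tag}.npz',**{k:d[k] for k in ['pixels','z_map','K','world_to_cam']}); return d
def cloud(d):
    K=d['K'];z=d['z_map'];v,u=np.mgrid[:z.shape[0],:z.shape[1]]
    X=(u-K[0,2])/K[0,0]*z; Y=(v-K[1,2])/K[1,1]*z
    p=np.stack([X,-Y,-z,np.ones_like(z)],-1)
    return (p@np.linalg.inv(d['world_to_cam']).T)[...,:3]
E
python3 - <<'E'
from h import *
for n in ['scene','side','wrist']:
    d=snap(n,n+'0'); print(n,d['K'],np.linalg.inv(d['world_to_cam']).round(2))
print(sensors.sense())
E
```

```text
pics
scene [[481.5285508    0.         252.50656117]
 [  0.         481.5285508  194.72096585]
 [  0.           0.           1.        ]] [[ 3.80000e-01 -5.80000e-01  7.20000e-01  1.61044e+03]
 [ 9.30000e-01  2.40000e-01 -2.90000e-01 -4.11340e+02]
 [-1.00000e-02  7.70000e-01  6.30000e-01  1.01955e+03]
 [ 0.00000e+00  0.00000e+00  0.00000e+00  1.00000e+00]]
side [[486.45685037   0.         260.16524931]
 [  0.         486.45685037 189.39392282]
 [  0.           0.           1.        ]] [[-9.90000e-01  1.30000e-01 -1.00000e-01  4.33820e+02]
 [-1.60000e-01 -7.00000e-01  7.00000e-01  9.05650e+02]
 [ 2.00000e-02  7.10000e-01  7.10000e-01  1.05741e+03]
 [ 0.00000e+00  0.00000e+00  0.00000e+00  1.00000e+00]]
wrist [[297.31863964   0.         256.06692714]
 [  0.         297.31863964 195.50498699]
 [  0.           0.           1.        ]] [[ 1.0000e+00  0.0000e+00  0.0000e+00  6.2493e+02]
 [-0.0000e+00  9.5000e-01  3.0000e-01  7.7050e+01]
 [-0.0000e+00 -3.0000e-01  9.5000e-01  3.7272e+02]
 [ 0.0000e+00  0.0000e+00  0.0000e+00  1.0000e+00]]
{'time_s': 0.15, 'q': array([-0.04152711,  0.41783492, -0.01030829,  1.61401101,  0.00468451,
        1.11067238, -0.05298227]), 'joint_vel': array([-8.23511671e-05, -3.43942765e-03,  1.16090720e-03, -1.25334848e-03,
        1.34758621e-03,  6.17289932e-04, -7.00195442e-04]), 'effort': array([ 4.94602627e-04, -8.64738035e+01,  6.78995568e-01, -4.35059202e+01,
        1.90656655e-02,  5.86454262e-03, -4.75439651e-05]), 'ee_pos': array([6.24774337e+02, 1.98985408e-02, 2.55815606e+02]), 'orientation': array([-1.57085653e+00,  6.67060486e-04,  7.46152945e-04]), 'contact_force': array([-0.12503772, -0.12541039,  0.06558512]), 'moment': array([-0.02125044,  0.00455379,  0.05140028]), 'gripper_width': 85.48663481500535}
```

View pics/scene0.png

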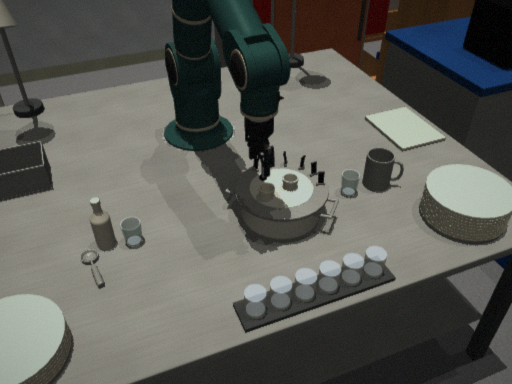

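View pics/side0.png

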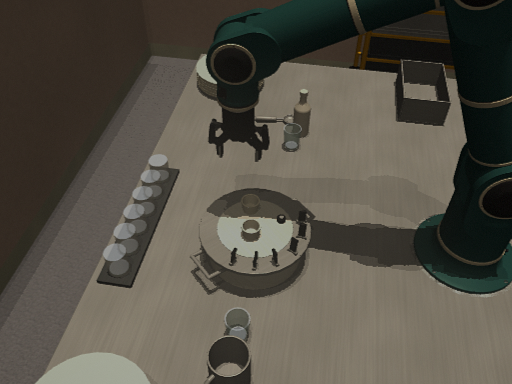

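View pics/wrist0.png

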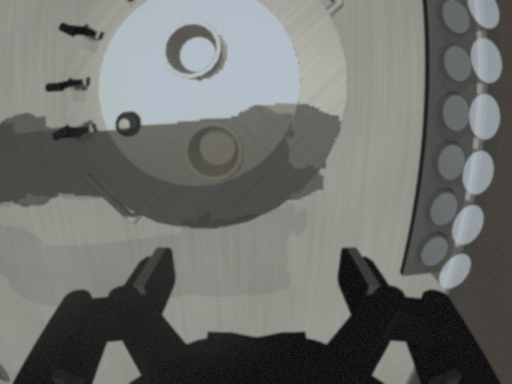

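```bash
python3 - <<'E'
from h import *
from scipy.optimize import least_squares
for n in ['side','scene']:
    d=np.load(n+'0.npz'); P=cloud(d); img=d['pixels'].astype(int)
    m=(abs(P[...,2]-100)<6)&(d['z_map']>0)
    m&=(P[...,0]>350)&(P[...,0]<850)&(abs(P[...,1])<350)
    nn,l,st,c=cv2.connectedComponentsWithStats(m.astype(np.uint8)); k=1+st[1:,4].argmax(); m=l==k
    q=P[m]; print(n,m.sum(),'z',np.median(q[:,2]))
    hull=cv2.convexHull(q[:,:2].astype(np.float32))[:,0]
    r=least_squares(lambda p:np.hypot(hull[:,0]-p[0],hull[:,1]-p[1])-p[2],[600,100,145],loss='soft_l1').x; print('lid',r.round(1))
    r2=np.hypot(P[...,0]-r[0],P[...,1]-r[1])
    mm=(P[...,2]>112)&(P[...,2]<165)&(r2<142)
    nn,l,st,c=cv2.connectedComponentsWithStats(mm.astype(np.uint8))
    for i in range(1,nn):
        if st[i,4]<6: continue
        p=P[l==i]; print(c[i].round(),st[i,4],'mean',p.mean(0).round(1),'med',np.median(p,0).round(1),'z',p[:,2].min().round(),p[:,2].max().round(),'rgb',img[l==i].mean(0).round(),'r',np.hypot(*(p.mean(0)[:2]-r[:2])).round(1),'ang',np.degrees(np.arctan2(*(p.mean(0)[:2]-r[:2])[::-1])).round(1))
    o=cv2.resize(d['pixels'][150:300,180:340] if n=='side' else d['pixels'][140:250,220:350],None,fx=5,fy=5,interpolation=2)[:600,:800,::-1]
    cv2.imwrite(f'pics/crop_{n}.png',o)
E
```

```text
side 6489 z 100.31532821102894
lid [565.9 101.  145. ]
[250. 202.] 241 mean [588.7  40.6 126.4] med [587.8  34.8 126.6] z 112.0 139.0 rgb [72. 66. 53.] r 64.6 ang -69.3
[302. 215.] 70 mean [449.1  66.1 131.9] med [449.1  65.9 132.5] z 112.0 150.0 rgb [33. 31. 27.] r 121.9 ang -163.4
[281. 217.] 28 mean [501.7  68.3 114.5] med [502.4  68.1 114. ] z 112.0 119.0 rgb [69. 65. 57.] r 72.0 ang -153.0
[251. 228.] 254 mean [571.6 125.9 126.6] med [572.1 120.3 127.4] z 112.0 139.0 rgb [97. 92. 78.] r 25.6 ang 77.0
[302. 229.] 88 mean [444.  111.8 130.9] med [444.2 111.7 130.9] z 112.0 150.0 rgb [37. 35. 30.] r 122.3 ang 175.0
[294. 244.] 90 mean [459.7 162.4 131.3] med [459.8 162.4 131.7] z 112.0 150.0 rgb [39. 37. 33.] r 122.7 ang 150.0
[233. 254.] 53 mean [596.5 221.1 135.8] med [596.  221.8 138.4] z 113.0 149.0 rgb [42. 40. 36.] r 123.9 ang 75.7
[275. 255.] 57 mean [499.9 206.2 134.9] med [499.4 207.3 137. ] z 112.0 149.0 rgb [46. 45. 39.] r 124.1 ang 122.1
[255. 258.] 44 mean [543.4 223.5 136.8] med [543.4 227.  142.2] z 114.0 149.0 rgb [42. 41. 37.] r 124.5 ang 100.4
scene 3653 z 100.889
[... 247 characters left out ...]
121.9 ang 122.6
[256. 162.] 43 mean [453.1  61.  130.9] med [454.4  61.1 131. ] z 113.0 149.0 rgb [20. 20. 19.] r 121.0 ang -162.4
[313. 167.] 55 mean [546.  216.9 130.9] med [546.6 217.4 131.5] z 112.0 150.0 rgb [24. 24. 22.] r 121.5 ang 100.7
[321. 176.] 67 mean [598.6 215.2 130.8] med [599.2 214.4 130.5] z 112.0 149.0 rgb [26. 26. 24.] r 121.4 ang 75.6
[290. 180.] 187 mean [572.2 123.8 126.4] med [569.8 124.6 126.7] z 112.0 141.0 rgb [104. 104.  92.] r 26.5 ang 81.9
[260. 176.] 8 mean [502.5  55.7 113.3] med [500.8  55.8 113. ] z 112.0 115.0 rgb [46. 47. 43.] r 78.1 ang -147.7
[266. 190.] 199 mean [589.3  38.4 126.8] med [587.3  39.2 127.8] z 112.0 140.0 rgb [78. 76. 65.] r 62.6 ang -70.6
```

Emit:
step_arm([
  {"x": -0.03,"y": 0.006,"z": 0,"rz": 6,"grip": 0},
  {"x": -0.07,"y": 0.014,"z": 0,"rz": 14,"grip": 0},
  {"x": -0.11,"y": 0.022,"z": -0.01,"rz": 22,"grip": 0},
  {"x": -0.14,"y": 0.03,"z": -0.03,"rz": 30,"grip": 0},
  {"x": -0.16,"y": 0.033,"z": -0.05,"rz": 33,"grip": 0},
  {"x": -0.16,"y": 0.033,"z": -0.05,"rz": 33,"grip": 0},
  {"x": -0.16,"y": 0.033,"z": -0.05,"rz": 33,"grip": 0},
  {"x": -0.16,"y": 0.033,"z": -0.05,"rz": 33,"grip": 0},
], squeeze=20)

```text
invalid input at $.rows[0]: expected keys x, y, z, rx, ry, rz, grip
```

```bash
python3 - <<'E'
from h import *
print(robot, getattr(robot,'tip_reach',None)); s=sensors.sense(); print(s['time_s'],s['ee_pos'],s['q'].round(2),s['gripper_width'],s['contact_force'])
for n in ['side','scene']:
    d=snap(n,n+'1'); P=cloud(d)
    e=s['ee_pos']
    m=(np.hypot(P[...,0]-e[0],P[...,1]-e[1])<30)&(P[...,2]>160)&(P[...,2]<e[2]-5)&(d['z_map']>0)
    if m.sum():
      q=P[m]; print(n,m.sum(),q.min(0),q.max(0)); lo=q[q[:,2]<q[:,2].min()+8];print(lo.mean(0))
    im=d['pixels'][130:280,200:360] if n=='side' else d['pixels'][90:240,200:360]
    cv2.imwrite(f'pics/c1_{n}.png',cv2.resize(im,None,fx=4,fy=4,interpolation=2)[:,:,::-1])
snap('wrist','wrist1')
E
```

```text
<Robot object at 0x7f085cd5c050> 25.0
0.15 [6.24774337e+02 1.98985408e-02 2.55815606e+02] [-0.04  0.42 -0.01  1.61  0.    1.11 -0.05] 85.48663481500535 [-0.12503772 -0.12541039  0.06558512]
```

Emit:
step_arm([
  {"x": -0.03,"y": 0.006,"z": 0,"rx": 0,"ry": 0,"rz": 6,"grip": 0},
  {"x": -0.07,"y": 0.014,"z": 0,"rx": 0,"ry": 0,"rz": 14,"grip": 0},
  {"x": -0.11,"y": 0.022,"z": -0.01,"rx": 0,"ry": 0,"rz": 22,"grip": 0},
  {"x": -0.14,"y": 0.03,"z": -0.03,"rx": 0,"ry": 0,"rz": 30,"grip": 0},
  {"x": -0.16,"y": 0.033,"z": -0.05,"rx": 0,"ry": 0,"rz": 33,"grip": 0},
  {"x": -0.16,"y": 0.033,"z": -0.05,"rx": 0,"ry": 0,"rz": 33,"grip": 0},
  {"x": -0.16,"y": 0.033,"z": -0.05,"rx": 0,"ry": 0,"rz": 33,"grip": 0},
  {"x": -0.16,"y": 0.033,"z": -0.05,"rx": 0,"ry": 0,"rz": 33,"grip": 0},
], squeeze=20)

```text
time_s: 1.1
ee_pos: [466.1, 32.9, 207.0]
orientation: [-1.524, -0.451, 0.449]
contact_force: [0.7, -0.5, 0.6]
gripper_width: -0.4
```

```bash
python3 - <<'E'
from h import *
s=sensors.sense(); print(s['time_s'],s['ee_pos'],s['q'].round(2),s['gripper_width'],s['contact_force'])
for n in ['side','scene']:
    d=snap(n,n+'1'); P=cloud(d)
    e=s['ee_pos']
    m=(np.hypot(P[...,0]-e[0],P[...,1]-e[1])<30)&(P[...,2]>160)&(P[...,2]<e[2]-5)&(d['z_map']>0)
    if m.sum():
      q=P[m]; print(n,m.sum(),q.min(0),q.max(0)); lo=q[q[:,2]<q[:,2].min()+8];print(lo.mean(0))
    im=d['pixels'][130:280,200:360] if n=='side' else d['pixels'][90:240,200:360]
    cv2.imwrite(f'pics/c1_{n}.png',cv2.resize(im,None,fx=4,fy=4,interpolation=2)[:,:,::-1])
snap('wrist','wrist1')
E
```

```text
1.1 [466.10550952  32.90637011 206.97196292] [-0.01  0.2  -0.14  2.04  0.03  0.9   0.41] -0.37379047858584874 [ 0.73570996 -0.45188616  0.64180317]
side 51 [451.25800968  31.12132746 184.04641618] [481.36148167  49.27553619 201.91354384]
[462.18537712  41.46686959 188.64494379]
scene 37 [457.15394062  19.13542612 182.85848698] [484.75719893  43.9715509  201.71444326]
[472.44932747  27.18736122 186.69087587]
```

View pics/c1_side.png

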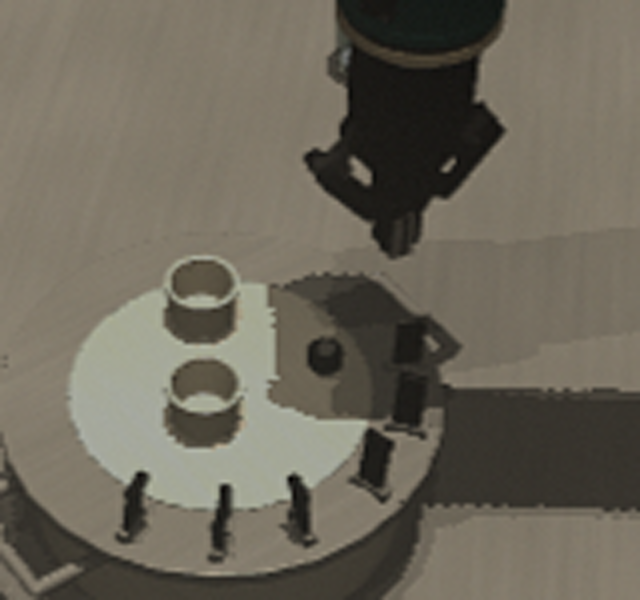

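View pics/wrist1.png

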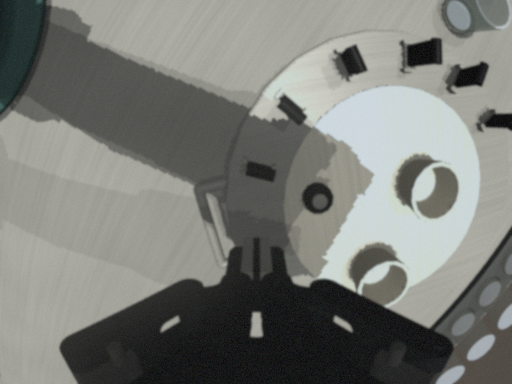

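Emit:
step_arm([
  {"x": 0,"y": 0,"z": -0.02,"rx": 0,"ry": 0,"rz": 0,"grip": 0},
  {"x": 0,"y": 0,"z": -0.04,"rx": 0,"ry": 0,"rz": 0,"grip": 0},
  {"x": 0,"y": 0,"z": -0.055,"rx": 0,"ry": 0,"rz": 0,"grip": 0},
  {"x": 0,"y": 0,"z": -0.067,"rx": 0,"ry": 0,"rz": 0,"grip": 0},
  {"x": 0,"y": 0,"z": -0.067,"rx": 0,"ry": 0,"rz": 0,"grip": 0},
  {"x": 0,"y": 0,"z": -0.067,"rx": 0,"ry": 0,"rz": 0,"grip": 0},
])

```text
time_s: 1.85
ee_pos: [465.3, 33.0, 139.6]
orientation: [-1.523, -0.451, 0.451]
contact_force: [-0.1, -0.1, 0.3]
gripper_width: 0.3
```

```bash
python3 - <<'E'
from h import *
c=np.array([567.2,99.3]); f=lambda a:c+122*np.array([np.cos(np.radians(a)),np.sin(np.radians(a))])
cur=np.array([465,33.]); a0=213
for n in (12,12,12,7):
    print('from',a0)
    for i in range(1,n+1): print(i*-4, ((f(a0-4*i)-cur)/1000).round(3))
    cur=cur+((f(a0-4*n)-cur)).round(0); a0-=4*n
s=sensors.sense(); print(s['ee_pos'],s['contact_force'])
E
```

```text
from 213
-4 [-0.005  0.007]
-8 [-0.008  0.015]
-12 [-0.012  0.023]
-16 [-0.014  0.031]
-20 [-0.017  0.039]
-24 [-0.018  0.047]
-28 [-0.019  0.056]
-32 [-0.02   0.064]
-36 [-0.02   0.073]
-40 [-0.019  0.081]
-44 [-0.018  0.09 ]
-48 [-0.016  0.098]
from 165
-4 [0.003 0.008]
-8 [0.006 0.016]
-12 [0.009 0.024]
-16 [0.014 0.031]
-20 [0.018 0.038]
-24 [0.023 0.045]
-28 [0.029 0.052]
-32 [0.035 0.058]
-36 [0.041 0.063]
-40 [0.048 0.068]
-44 [0.055 0.073]
-48 [0.063 0.077]
from 117
-4 [0.008 0.004]
-8 [0.015 0.007]
-12 [0.024 0.009]
-16 [0.032 0.011]
-20 [0.04  0.012]
-24 [0.049 0.013]
-28 [0.057 0.013]
-32 [0.066 0.013]
-36 [0.074 0.012]
-40 [0.083 0.01 ]
-44 [0.091 0.008]
-48 [0.099 0.005]
from 69
-4 [ 0.008 -0.003]
-8 [ 0.015 -0.007]
-12 [ 0.023 -0.011]
-16 [ 0.03  -0.016]
-20 [ 0.036 -0.022]
-24 [ 0.042 -0.027]
-28 [ 0.048 -0.034]
[465.26107405  33.04398219 139.58919647] [-0.09011761 -0.14412628  0.27627567]
```

Emit:
step_arm([
  {"x": -0.005,"y": 0.007,"z": 0,"rx": 0,"ry": 0,"rz": -4,"grip": 0},
  {"x": -0.008,"y": 0.015,"z": 0,"rx": 0,"ry": 0,"rz": -8,"grip": 0},
  {"x": -0.012,"y": 0.023,"z": 0,"rx": 0,"ry": 0,"rz": -12,"grip": 0},
  {"x": -0.014,"y": 0.031,"z": 0,"rx": 0,"ry": 0,"rz": -16,"grip": 0},
  {"x": -0.017,"y": 0.039,"z": 0,"rx": 0,"ry": 0,"rz": -20,"grip": 0},
  {"x": -0.018,"y": 0.047,"z": 0,"rx": 0,"ry": 0,"rz": -24,"grip": 0},
  {"x": -0.019,"y": 0.056,"z": 0,"rx": 0,"ry": 0,"rz": -28,"grip": 0},
  {"x": -0.02,"y": 0.064,"z": 0,"rx": 0,"ry": 0,"rz": -32,"grip": 0},
  {"x": -0.02,"y": 0.073,"z": 0,"rx": 0,"ry": 0,"rz": -36,"grip": 0},
  {"x": -0.019,"y": 0.081,"z": 0,"rx": 0,"ry": 0,"rz": -40,"grip": 0},
  {"x": -0.018,"y": 0.09,"z": 0,"rx": 0,"ry": 0,"rz": -44,"grip": 0},
  {"x": -0.016,"y": 0.098,"z": 0,"rx": 0,"ry": 0,"rz": -48,"grip": 0},
])

```text
time_s: 3.05
ee_pos: [449.5, 131.5, 140.3]
orientation: [-1.56, 0.207, -0.209]
contact_force: [-0.1, -1.0, 1.2]
gripper_width: -0.1
```

```bash
python3 - <<'E'
from h import *
for n in ['side']:
    d=snap(n,n+'2')
    im=d['pixels'][130:280,200:360]
    cv2.imwrite(f'pics/c2_{n}.png',cv2.resize(im,None,fx=4,fy=4,interpolation=2)[:,:,::-1])
E
```

```text
(no output)
```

View pics/c2_side.png

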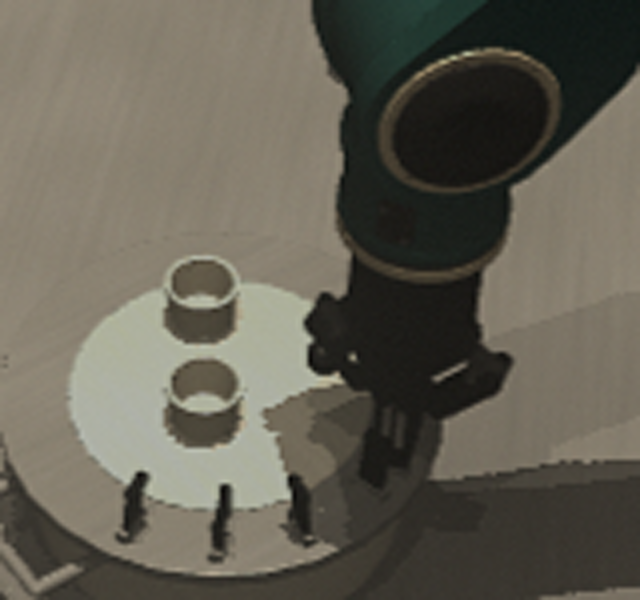

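The side view shows the fingers reaching clip 3 (crop 380,460). Clips 4–6 are still standing at (300,510), (220,520) and (133,505), and the pot and dishes haven't moved. Forces are about 1 N, so I'm continuing.

Emit:
step_arm([
  {"x": 0.003,"y": 0.008,"z": 0,"rx": 0,"ry": 0,"rz": -4,"grip": 0},
  {"x": 0.006,"y": 0.016,"z": 0,"rx": 0,"ry": 0,"rz": -8,"grip": 0},
  {"x": 0.009,"y": 0.024,"z": 0,"rx": 0,"ry": 0,"rz": -12,"grip": 0},
  {"x": 0.014,"y": 0.031,"z": 0,"rx": 0,"ry": 0,"rz": -16,"grip": 0},
  {"x": 0.018,"y": 0.038,"z": 0,"rx": 0,"ry": 0,"rz": -20,"grip": 0},
  {"x": 0.023,"y": 0.045,"z": 0,"rx": 0,"ry": 0,"rz": -24,"grip": 0},
  {"x": 0.029,"y": 0.052,"z": 0,"rx": 0,"ry": 0,"rz": -28,"grip": 0},
  {"x": 0.035,"y": 0.058,"z": 0,"rx": 0,"ry": 0,"rz": -32,"grip": 0},
  {"x": 0.041,"y": 0.063,"z": 0,"rx": 0,"ry": 0,"rz": -36,"grip": 0},
  {"x": 0.048,"y": 0.068,"z": 0,"rx": 0,"ry": 0,"rz": -40,"grip": 0},
  {"x": 0.055,"y": 0.073,"z": 0,"rx": 0,"ry": 0,"rz": -44,"grip": 0},
  {"x": 0.063,"y": 0.077,"z": 0,"rx": 0,"ry": 0,"rz": -48,"grip": 0},
])

```text
time_s: 4.3
ee_pos: [512.4, 208.2, 140.0]
orientation: [-1.395, 0.856, -0.856]
contact_force: [-0.5, 0.2, 1.2]
gripper_width: -0.4
```

```bash
python3 - <<'E'
from h import *
print(sensors.sense()['q'].round(2))
for n in ['side']:
    d=snap(n,n+'3')
    im=d['pixels'][130:280,200:360]
    cv2.imwrite(f'pics/c3_{n}.png',cv2.resize(im,None,fx=4,fy=4,interpolation=2)[:,:,::-1])
E
```

```text
[-0.55  0.43  0.13  1.9  -0.08  0.81 -1.48]
```

View pics/c3_side.png

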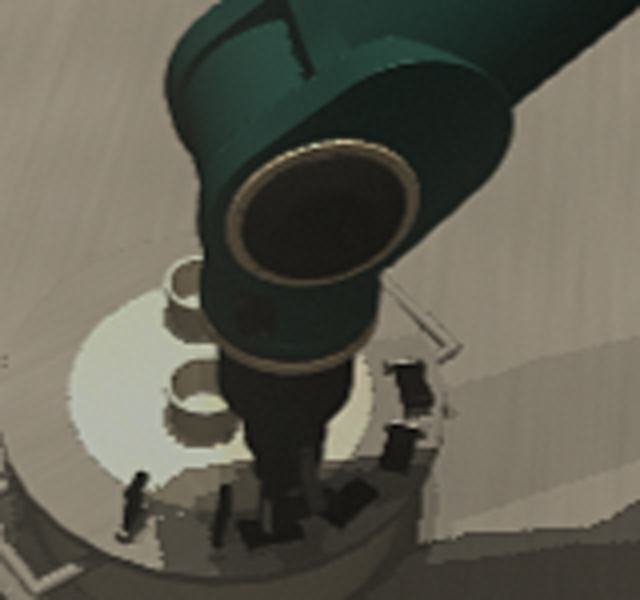

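The picture shows clips 1–3 flat at (410,385), (400,445) and (352,500), clip 4 being pushed over at (270,530), and clips 5 and 6 standing. Joint 7 is nearing its range limit, so I'm turning less from here.

Emit:
step_arm([
  {"x": 0.008,"y": 0.004,"z": 0,"rx": 0,"ry": 0,"rz": -3,"grip": 0},
  {"x": 0.015,"y": 0.007,"z": 0,"rx": 0,"ry": 0,"rz": -6,"grip": 0},
  {"x": 0.024,"y": 0.009,"z": 0,"rx": 0,"ry": 0,"rz": -9,"grip": 0},
  {"x": 0.032,"y": 0.011,"z": 0,"rx": 0,"ry": 0,"rz": -12,"grip": 0},
  {"x": 0.04,"y": 0.012,"z": 0,"rx": 0,"ry": 0,"rz": -15,"grip": 0},
  {"x": 0.049,"y": 0.013,"z": 0,"rx": 0,"ry": 0,"rz": -18,"grip": 0},
  {"x": 0.057,"y": 0.013,"z": 0,"rx": 0,"ry": 0,"rz": -21,"grip": 0},
  {"x": 0.066,"y": 0.013,"z": 0,"rx": 0,"ry": 0,"rz": -24,"grip": 0},
  {"x": 0.074,"y": 0.012,"z": 0,"rx": 0,"ry": 0,"rz": -27,"grip": 0},
  {"x": 0.083,"y": 0.01,"z": 0,"rx": 0,"ry": 0,"rz": -30,"grip": 0},
  {"x": 0.091,"y": 0.008,"z": 0,"rx": 0,"ry": 0,"rz": -33,"grip": 0},
  {"x": 0.099,"y": 0.005,"z": 0,"rx": 0,"ry": 0,"rz": -36,"grip": 0},
])

```text
time_s: 5.55
ee_pos: [611.2, 213.0, 139.9]
orientation: [-1.131, 1.324, -1.323]
contact_force: [-1.0, -0.2, 0.0]
gripper_width: 0.1
```

Emit:
step_arm([
  {"x": 0.008,"y": -0.003,"z": 0,"rx": 0,"ry": 0,"rz": -1,"grip": 0},
  {"x": 0.015,"y": -0.007,"z": 0,"rx": 0,"ry": 0,"rz": -2,"grip": 0},
  {"x": 0.023,"y": -0.011,"z": 0,"rx": 0,"ry": 0,"rz": -3,"grip": 0},
  {"x": 0.03,"y": -0.016,"z": 0,"rx": 0,"ry": 0,"rz": -4,"grip": 0},
  {"x": 0.036,"y": -0.022,"z": 0,"rx": 0,"ry": 0,"rz": -5,"grip": 0},
  {"x": 0.042,"y": -0.027,"z": 0,"rx": 0,"ry": 0,"rz": -5,"grip": 0},
  {"x": 0.048,"y": -0.034,"z": 0,"rx": 0,"ry": 0,"rz": -5,"grip": 0},
  {"x": 0.048,"y": -0.034,"z": 0,"rx": 0,"ry": 0,"rz": -5,"grip": 0},
  {"x": 0.048,"y": -0.034,"z": 0.03,"rx": 0,"ry": 0,"rz": -5,"grip": 0},
  {"x": 0.048,"y": -0.034,"z": 0.07,"rx": 0,"ry": 0,"rz": -5,"grip": 0},
  {"x": 0.048,"y": -0.034,"z": 0.11,"rx": 0,"ry": 0,"rz": -5,"grip": 0},
  {"x": 0.048,"y": -0.034,"z": 0.15,"rx": 0,"ry": 0,"rz": -5,"grip": 0},
])

```text
time_s: 6.75
ee_pos: [658.6, 179.1, 290.9]
orientation: [-1.084, 1.387, -1.386]
contact_force: [0.2, -0.1, 0.0]
gripper_width: -0.1
```

```bash
python3 - <<'E'
from h import *
print(sensors.sense()['q'].round(2))
for n in ['side','scene']:
    d=snap(n,n+'4')
    im=d['pixels'][130:280,200:360] if n=='side' else d['pixels'][110:260,200:360]
    cv2.imwrite(f'pics/c4_{n}.png',cv2.resize(im,None,fx=4,fy=4,interpolation=2)[:,:,::-1])
E
```

```text
[-0.54  0.51  0.34  1.42 -0.17  1.23 -2.  ]
```

View pics/c4_side.png

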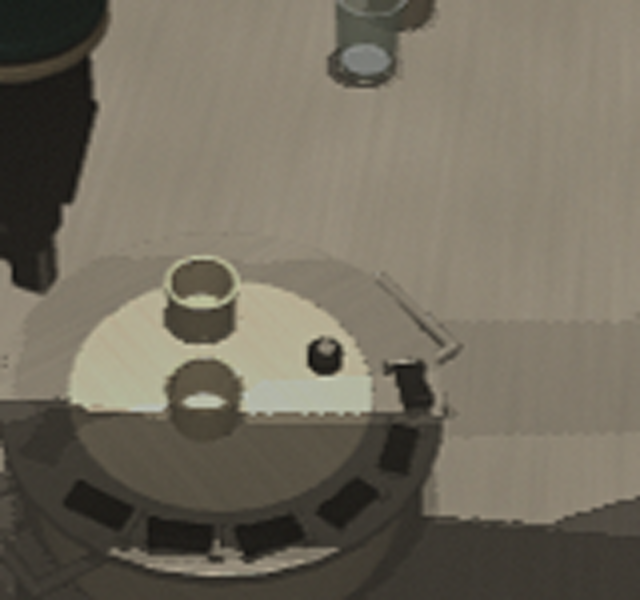

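View pics/c4_scene.png

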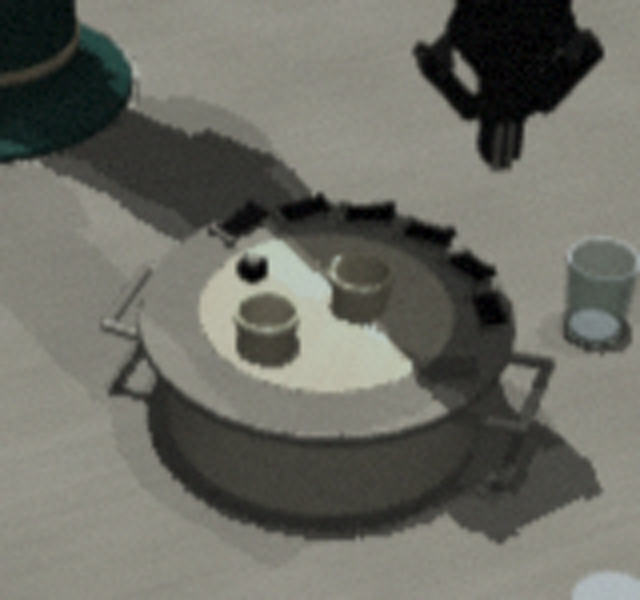

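All six clips look flat in both views. I'm checking clip heights and the pot's position before handing in.

```bash
python3 - <<'E'
from h import *
A=np.load('side0.npz')
for n in ['side','scene']:
    d=np.load(n+'4.npz'); P=cloud(d); r=np.hypot(P[...,0]-567.2,P[...,1]-99.3); a=np.degrees(np.arctan2(P[...,1]-99.3,P[...,0]-567.2))%360
    dark=(d['pixels'].max(-1)<35)&(r<136)&(r>108)&(P[...,2]>102)&(P[...,2]<170)
    for k in range(6):
        h0=196.5-25*k; m=dark&(a<h0)&(a>h0-22)
        print(n,k+1,m.sum(),np.percentile(P[...,2][m],[50,95,100]).round(1) if m.sum() else '')
    m=(P[...,2]>112)&(P[...,2]<165)&(r<142)
    q,l,st,c=cv2.connectedComponentsWithStats(m.astype(np.uint8))
    for i in range(1,q):
        if st[i,4]>5: print(c[i].round(),st[i,4],P[l==i].mean(0).round(1))
s=sensors.sense(); print(s['time_s'],s['contact_force'])
from workcell import hand_in
print(hand_in())
E
```

```text
side 1 3 [112.4 114.5 114.7]
side 2 53 [112.2 115.9 117.7]
side 3 80 [110.9 115.5 117.2]
side 4 91 [110.9 115.2 115.8]
side 5 100 [110.6 115.5 116.2]
side 6 90 [111.2 114.7 116.5]
[250. 202.] 243 [588.7  40.4 126.2]
[281. 218.] 33 [501.7  68.8 114.4]
[251. 228.] 255 [571.7 126.4 126.6]
[304. 228.] 24 [440.5  94.7 114.2]
[298. 244.] 32 [448.9 147.7 114. ]
[221. 254.] 38 [630.9 209.  113.5]
[283. 258.] 26 [480.9 195.6 114.3]
[239. 262.] 34 [581.3 227.5 114.2]
[263. 264.] 36 [525.2 221.6 114. ]
scene 1 44 [111.9 115.6 116.4]
scene 2 39 [110.5 115.8 119.5]
scene 3 36 [111.6 115.  117.4]
scene 4 36 [111.7 116.  116.4]
scene 5 38 [111.8 115.3 116.7]
scene 6 49 [111.2 116.4 117.1]
[277. 160.] 6 [448.4 136.3 113.4]
[280. 160.] 13 [452.1 146.5 115.3]
[261. 163.] 27 [443.6  84.5 114.1]
[296. 162.] 13 [482.  188.5 115.1]
[309. 168.] 24 [524.6 214.1 114.1]
[262. 175.] 24 [505.3  62.  114.9]
[290. 180.] 186 [572.  124.2 126.4]
[320. 177.] 20 [580.1 222.9 113.8]
[266. 189.] 198 [588.8  38.4 126.6]
[323. 187.] 19 [631.1 205.6 114.5]
6.85 [0.01346692 0.14295505 0.16698905]
the job is handed in; nothing more can be done
None
```

I closed the gripper, lowered it beside clip 1 and swept it once clockwise along the rim, with the fingertips about 15 mm above the lid. I then lifted clear and handed in at about 6.9 s; no verdict came back.

- **Clips:** The side and scene cameras show all six clips lying flat, with depth readings for all six topping out at about 15–20 mm above the lid. Clip 1 had only 3 usable depth points in the side view, but the scene view had 44. By geometry the finger height should leave the folds at about 1.6 rad; I could not read the fold angles directly.
- **Order:** The pictures during the sweep showed clips 1–4 going down in order with 5 and 6 still standing.
- **Pot and dishes:** The vent and both ramekins measured within about 1 mm of their starting positions in the side view. The scene view agrees for the ramekins, but its vent reading differs by about 7 mm. That reading rests on only 8 depth points at the start, so I put it down to noise.
- **Other objects:** I did not measure the glasses, spoon, pitcher and sauce bottle again, but the arm's path stayed above the lid.
- **Force:** The wrist readings at the stops never went above about 1.6 N, and were near zero at the end.

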